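Snap the hat box lid shut along its rim

ROBOT

A 7-joint arm with a two-finger parallel gripper is mounted at the origin on the work surface. World frame = base frame: x ahead of the robot, y to its left, z up, the work surface at z = 0. Lengths are in m, angles in rad, forces in N, time in s.
With the tool pointing down it reaches from about 0.425 to 0.95 m from the base axis. Payload 4.7 kg.
Tool frame: the origin (TCP) lies at the very end of the fingers, on their centre line; the grasp point (between the pads) lies 19 mm behind it; z points along the fingers, y is the line along which they close (so a half turn about z gives the same grasp; the last joint's range is limited). The gripper opens to 87 mm and grips with 3 to 60 N. Pads are 19 mm wide; open, the fingers measure 117 mm over their backs; the gripper's body (75 mm by 190 mm) begins 51 mm behind the grasp point.
Start: joints at [-1.228, 0.469, -0.049, 1.532, 0.024, 1.141, -0.082], TCP at [0.245, 0.629, 0.223] pointing down, gripper open.
Joint ranges: [-2.59, 2.59], [-0.33, 1.99], [-1.39, 1.29], [0.1, 2.45], [-1.04, 4.18], [0.21, 1.99], [-2.66, 2.66]. Speed limits (rad/s): [2.57, 2.57, 3.14, 3.14, 3.14, 3.14, 3.14].

INTERFACE

Orientations are given as a 3x3 rotation matrix whose columns are the frame's x, y, z axes.
In Python, from station import r gives the robot as it stands.
- The arm moves only by the tool apply_moves, never from a script. Its argument "deltas" is a list of rows, each an object of numbers: "jaw": the closure, from -1 (fully open) to 1 (shut); "tx", "ty", "tz": the shift along the tool's x, y, z in units of 0.6 m (1.0 is 0.6 m); "turn": the turn about the tool's z in units of 45 degrees (1.0 is 45 degrees). A call has 1 to 12 rows; each row is the pose to reach, as a shift and turn from the pose commanded when the call began, along the tool's axes at that moment; what a row does not reach only later rows make up. A row lasts 1/8 s, in which the tool goes at most 62.5 mm and 10.7 degrees, less where a joint would pass 70% of its speed; a pose out of reach is approached as far as the arm can. A call with a number of a shift or a turn outside -1 to 1 is refused whole. A call with a gripper value outside its range is refused whole. The fingers move at their own pace and stop on an object; the grip force is fixed at half the most. Time passes only in rows, so rows that repeat a pose let the fingers close. It gives the time, the measured TCP pose, the force, the opening and the grip force at its end, in the units of the state.
- r.get_obs(): the state, without advancing time (a new reading comes with each control period).
- r.camera(name): name is "side" or "top"; returns the picture (420x560x3 uint8, red, green, blue); there is no depth.
- r.camera_params(name): a dict with "camera_matrix" (3x3 intrinsics, pixels), "pose" (4x4, takes a point from camera to world coordinates). Camera axes: x right, y up, looking along -z (the intrinsics and any distortion apply to the point x, -y, -z); pixel columns grow to the right and rows downward; lengths in m; the calibration is good to about 2 mm. A picture is of the moment at which its call begins. camera_params takes no time and is no camera call.
- r.job_done(): hands the job in; it is judged then, once.
Trained networks look in the newest picture that a camera, given by its name, has taken for a name from the list of things; names that differ only in an ending like _2 or _b are one class to them, and where a whole thing is asked for, a point or a joint stands for the part that bears it (a point fixed in the world has none). Each returns a list of dicts, best first, with "p" (0 to 1); they miss things now and then, are a little off and sometimes report something else, mostly with a low value. They report only what shows in the picture. A call takes as long as a camera call. They do not tell look-alikes from the thing itself.
- r.find_in(camera, query): "xy" ([column, row] in pixels, amid what is visible of it).
The state is a dict: "t": time; "joint_positions": joint angles; "dq": joint speeds; "tau": joint torques, N m; "eef_pos": TCP position; "ee_rot": TCP orientation; "wrist_force": force on the tool from outside, world axes, zero at the start; "ft_torque": the same for the moment, N m; "gripper_width": opening from 0.0 (shut) to 1.0 (fully open); "gripper_force": force on a finger pad.
Only numpy, scipy, OpenCV 4.12 (cv2) and the standard library are available. Lean on these libraries where they do the work, as an engineer would, in place of code of your own. Each camera call takes 0.05 s, during which the arm holds its last target. There are 200 camera calls.

TASK

The hat box lid has sprung open along its near rim: with the fingers closed, run the fingertips round the rim from the snap beside the red pull tab and press the five cream snaps fully home, one after the other in order along the row. Stay within about 3 cm of the rim from the first snap to the last, press only gently, then take the hand clear. Do not grasp, lift, tip or shove the box, and leave the things on its lid and beside it alone.

Things in the scene. Friction and masses are not known exactly. Their poses are not given: they have to be found in the camera images.
- hatbox: Loose round plastic hat box, 0.85 kg, 276 mm across. Origin: centre of its underside, z up. Teal lid: flat centre panel 218 mm across, top 140 mm above the origin; round it a lower ledge out to radius 138 mm, top at 130 mm. On the ledge, on the box's -x side, stand five cream snaps at radius 124.5 mm, 22 degrees (48 mm) apart, snap_3 exactly at -x, snap_1 towards +y.
- pull_tab (a point): Outer end of the red pull tab, a flat fixed tongue 26 mm wide and 5 mm thick that sticks out 27 mm beyond the lid's rim at ledge height, at the snap_1 end of the row, 24 degrees before snap_1. Not to be pulled.
- snap_1_top (a point): Centre of the top face of snap 1 of 5, counted along the rim from the red pull tab: a cream block 24 mm (radial) by 30 mm (along the rim), with a lip down the rim's outside. The point moves with the snap: sprung up it is 148 to 150 mm above the hat box's origin, pressed home 142 mm. Its x axis points radially outward, z up.
- snap_1 (a joint): Travel of snap 1 straight down into the rim, in m: 0 fully sprung up, 0.008 at the bottom stop, above 0.0055 counts as home. It slides stiffly (about 3.5 N) and stays where it is left; no spring.
- snap_2_top (a point): Centre of the top face of snap 2 of 5, counted along the rim from the red pull tab: a cream block 24 mm (radial) by 30 mm (along the rim), with a lip down the rim's outside. The point moves with the snap: sprung up it is 148 to 150 mm above the hat box's origin, pressed home 142 mm. Its x axis points radially outward, z up.
- snap_2 (a joint): Travel of snap 2 straight down into the rim, in m: 0 fully sprung up, 0.008 at the bottom stop, above 0.0055 counts as home. It slides stiffly (about 3.5 N) and stays where it is left; no spring.
- snap_3_top (a point): Centre of the top face of snap 3 of 5, counted along the rim from the red pull tab: a cream block 24 mm (radial) by 30 mm (along the rim), with a lip down the rim's outside. The point moves with the snap: sprung up it is 148 to 150 mm above the hat box's origin, pressed home 142 mm. Its x axis points radially outward, z up.
- snap_3 (a joint): Travel of snap 3 straight down into the rim, in m: 0 fully sprung up, 0.008 at the bottom stop, above 0.0055 counts as home. It slides stiffly (about 3.5 N) and stays where it is left; no spring.
- snap_4_top (a point): Centre of the top face of snap 4 of 5, counted along the rim from the red pull tab: a cream block 24 mm (radial) by 30 mm (along the rim), with a lip down the rim's outside. The point moves with the snap: sprung up it is 148 to 150 mm above the hat box's origin, pressed home 142 mm. Its x axis points radially outward, z up.
- snap_4 (a joint): Travel of snap 4 straight down into the rim, in m: 0 fully sprung up, 0.008 at the bottom stop, above 0.0055 counts as home. It slides stiffly (about 3.5 N) and stays where it is left; no spring.
- snap_5_top (a point): Centre of the top face of snap 5 of 5, counted along the rim from the red pull tab: a cream block 24 mm (radial) by 30 mm (along the rim), with a lip down the rim's outside. The point moves with the snap: sprung up it is 148 to 150 mm above the hat box's origin, pressed home 142 mm. Its x axis points radially outward, z up.
- snap_5 (a joint): Travel of snap 5 straight down into the rim, in m: 0 fully sprung up, 0.008 at the bottom stop, above 0.0055 counts as home. It slides stiffly (about 3.5 N) and stays where it is left; no spring.
- money_clip: Stainless steel money clip, 58 x 22 x 9 mm, 30 g, lying loose on the lid's centre panel. Origin: centre of its underside.
- key_case: Black plastic key fob case, 70 x 40 x 16 mm with a 22 mm wire spring clip at its -x end, 50 g, lying loose on the lid's centre panel. Origin: centre of its underside.
- coin_bowl: Gray ceramic coin bowl, 110 mm across, 50 mm high, 0.3 kg, loose on the shelf beside the hat box. Origin: centre of its underside.
- shoe_tree: Small wooden shoe tree, 245 mm long along its x axis, 64 mm wide, 44 mm high, 0.25 kg, loose on the shelf beside the hat box. Origin: underside, near the middle.
There are look-alikes about, which are no part of the job. There is more than one size of the money_clip; the one meant has the size given above. Of the things that look like the key_case, the smaller one is meant.

How it is judged:
On the way, in this order (a step that is already met when the one before it is completed fails the run):
1. snap 1 from the red pull tab is pressed home (value of joint snap_1 above 0.0055 m), for 0.1 s.
2. snap 2 from the red pull tab is pressed home (value of joint snap_2 above 0.0055 m), for 0.1 s.
3. snap 3 from the red pull tab is pressed home (value of joint snap_3 above 0.0055 m), for 0.1 s.
4. snap 4 from the red pull tab is pressed home (value of joint snap_4 above 0.0055 m), for 0.1 s.
5. snap 5 from the red pull tab is pressed home (value of joint snap_5 above 0.0055 m), for 0.1 s.
At the end, for the whole second after the job is handed in: All five snaps are at least 5.5 mm down of their 8 mm travel; the hat box stands upright, at rest, within 25 mm of where it stood; money clip and key fob case still lie on its lid, and they, the coin bowl and the shoe tree are within 30 mm of where they were (value of joint each of snap_1, snap_2, snap_3, snap_4, snap_5 above 0.0055 m and distance of hatbox from where it was at the start of the episode below 0.025 m and angle between hatbox's own z axis and vertical below 0.03 rad and linear speed of hatbox below 0.02 m/s and height (world z) of each of money_clip, key_case above 0.13 m and distance of each of money_clip, key_case, coin_bowl, shoe_tree from where it was at the start of the episode below 0.03 m); the robot touches nothing.
It fails at once if the hat box was shoved more than 25 mm (distance of hatbox from where it was at the start of the episode above 0.025 m or distance of pull_tab from where it was at the start of the episode above 0.035 m).
It fails at once if the hat box was lifted or tipped (height (world z) of hatbox above 0.012 m or angle between hatbox's own z axis and vertical above 0.08 rad).
It fails at once if the robot leaned on the hat box with more than 40 N (contact force between any of the fingers, the arm and hatbox above 40 N).
It fails at once if between the first snap and the last, the fingertips left the rim (more than about 5 cm above it or beside it) (value of joint snap_1 above 0.0055 m and not (value of joint snap_5 above 0.0055 m) and (z of the grasp point in the frame of hatbox above 0.215 m or horizontal distance between the grasp point and hatbox above 0.2 m)).
It fails at once if the money clip, key fob case, coin bowl or shoe tree was shifted by more than 30 mm or picked up (distance of any of money_clip, key_case, coin_bowl, shoe_tree from where it was at the start of the episode above 0.03 m).
It also fails if it takes over 45 s, if anything falls off the work surface, if the arm or the gripper's body presses on something with over 40 N, if the wrist force passes 120 N, or if a joint passes its speed limit or range.

## Working session

There is one attempt and no reset: what is moved stays moved. The work goes in short steps, Python scripts to look and compute and a tool call to move; the robot and the scene stay as the last step left them, time stands still between calls to the robot, and variables do not carry over. Pictures are saved under pics/ and viewed, at most 10 in all, crops included, and the job is handed in when it is done.

Besides the shell and the picture viewer there is one more tool, called as name(argument=value, ...) on one line, values as JSON. apply_moves: Moves the arm, as the interface text tells. Shifts and turns lie within -1 to 1; 1 stands for 0.6 m of shift or 45 degrees of turn. Its arguments: {"type":"object","properties":{"deltas":{"type":"array"}},"required":["deltas"]}

```bash
mkdir -p pics
python3 - <<'E'
from station import r
import cv2,numpy as np
for c in("top","side"):
    im=r.camera(c); cv2.imwrite(f"pics/{c}0.png",im[:,:,::-1])
    p=r.camera_params(c); print(c,np.round(p["camera_matrix"],1).tolist(),np.round(p["pose"],4).tolist(), [k for k in p])
    for q in("hatbox","pull_tab","snap_1_top","snap_3_top","money_clip","key_case","coin_bowl","shoe_tree"):
        print(q,[(np.round(d["xy"]).tolist(),round(d["p"],2)) for d in r.find_in(c,q)])
o=r.get_obs();print(o)
E
```

```text
top [[392.0, 0.0, 282.1], [0.0, 392.0, 210.2], [0.0, 0.0, 1.0]] [[0.0878, 0.9657, -0.2444, 0.3809], [-0.9961, 0.0848, -0.0228, -0.0085], [-0.0013, 0.2455, 0.9694, 1.1918], [0.0, 0.0, 0.0, 1.0]] ['camera_matrix', 'pose']
hatbox [([308.0, 235.0], 0.7)]
pull_tab [([308.0, 233.0], 0.85)]
snap_1_top [([270.0, 257.0], 0.47), ([307.0, 235.0], 0.18)]
snap_3_top []
money_clip [([326.0, 232.0], 0.74)]
key_case [([317.0, 169.0], 0.97), ([299.0, 213.0], 0.82), ([308.0, 231.0], 0.44)]
coin_bowl [([426.0, 292.0], 0.63)]
shoe_tree [([150.0, 260.0], 0.92)]
side [[480.3, 0.0, 276.9], [0.0, 480.3, 208.6], [0.0, 0.0, 1.0]] [[0.8826, 0.3104, -0.3532, 0.2422], [-0.4701, 0.595, -0.6519, -0.7319], [0.0078, 0.7414, 0.6711, 0.8452], [0.0, 0.0, 0.0, 1.0]] ['camera_matrix', 'pose']
hatbox [([271.0, 240.0], 0.66)]
pull_tab [([269.0, 242.0], 0.92), ([210.0, 212.0], 0.19)]
snap_1_top [([219.0, 195.0], 0.68)]
snap_3_top [([214.0, 226.0], 0.52)]
money_clip [([281.0, 228.0], 0.68), ([328.0, 321.0], 0.54)]
key_case [([283.0, 194.0], 0.78), ([361.0, 230.0], 0.61), ([162.0, 161.0], 0.5)]
coin_bowl [([295.0, 396.0], 0.9
[... 209 characters left out ...]
-0.082331  ]), 'dq': array([-0.00117558, -0.00123613, -0.00018829,  0.0003433 , -0.00229355,
        0.00034744, -0.00119358]), 'tau': array([-6.74340099e-04, -5.07822990e+01, -8.10829480e-02, -2.36462957e+01,
       -6.13495661e-02,  3.10800935e-02, -9.89098510e-06]), 'eef_pos': array([0.24517287, 0.62892743, 0.2225875 ]), 'ee_rot': array([[-9.31676415e-01,  3.63289221e-01,  1.05248009e-06],
       [ 3.63289220e-01,  9.31676410e-01,  9.87707334e-05],
       [ 3.49017720e-05,  9.24047175e-05, -9.99999995e-01]]), 'wrist_force': array([-0.65446265, -0.69161426,  0.1060753 ]), 'ft_torque': array([-0.02353992,  0.02140272, -0.07172465]), 'gripper_force': 0.0, 'gripper_width': 0.9954206113992253}
```

View pics/top0.png

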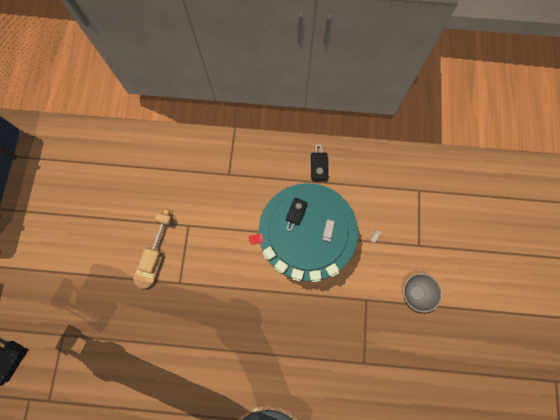

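View pics/side0.png

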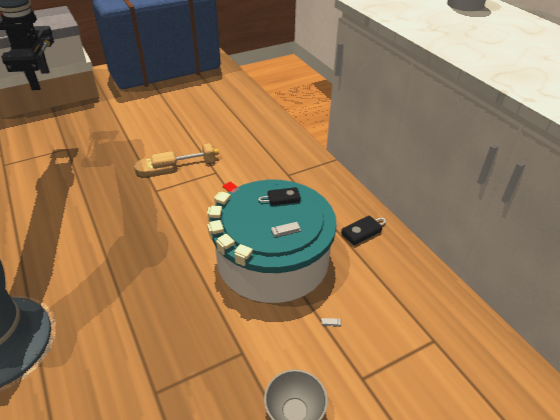

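The top view shows the lid at about (308,233), the red tab at (255,239) and the cream snaps at (269,253), (281,266), (297,274), (315,275) and (333,270), snap 1 being next to the tab. The side view shows the same row from (222,198) to (243,254), with the tab at (231,187).

There are two clips: (328,231) on the lid and (376,237) on the floor. There are also two fobs: (297,211) on the lid and (319,166) on the floor. The ones on the lid are meant, since they lie on the panel. I only need to avoid them.

Next I fit the box pose from the cream blobs in both views.

```bash
cat > h.py <<'E'
from station import r
import cv2,numpy as np
from scipy.optimize import least_squares
def proj(c,P):
    p=r.camera_params(c);T=np.linalg.inv(p["pose"]);q=np.atleast_2d(P)@T[:3,:3].T+T[:3,3]
    q=q*[1,-1,-1];u=q@np.array(p["camera_matrix"]).T;return u[:,:2]/u[:,2:]
def snaps(x,y,yaw,h=.149,R=.1245):
    a=yaw+np.pi+np.radians(22)*np.array([-2,-1,0,1,2]);return np.c_[x+R*np.cos(a),y+R*np.sin(a),np.full(5,h)],a
E
python3 - <<'E'
from h import *
B={}
for c in("top","side"):
    im=cv2.imread(f"pics/{c}0.png");hsv=cv2.cvtColor(im,cv2.COLOR_BGR2HSV)
    m=cv2.inRange(hsv,(18,15,170),(50,110,255))
    box=(255,240,100,50) if c=="top" else (200,180,60,90)
    k=np.zeros_like(m);k[box[1]:box[1]+box[3],box[0]:box[0]+box[2]]=255;m&=k
    n,l,s,ce=cv2.connectedComponentsWithStats(m)
    L=[(ce[i],s[i,4]) for i in range(1,n) if s[i,4]>15]
    print(c,[(np.round(a,1).tolist(),int(b)) for a,b in L])
    B[c]=np.array([a for a,b in L])
def f(v,cs):
    e=[]
    for c in cs:
        P=proj(c,snaps(*v,h=.146)[0])
        for q in P: 
            d=B[c]-q;e+=list(d[np.argmin((d**2).sum(1))])
    return np.array(e)
for cs in(("top",),("side",),("top","side")):
    best=min((least_squares(f,[.45+dx,dy,w],args=(cs,),loss="soft_l1") for dx in(.05,.12,.2) for dy in(-.08,0) for w in(0,-.25,.25)),key=lambda s:s.cost)
    print(cs,best.x,best.cost,np.round(f(best.x,cs),1))
v=best.x;P,a=snaps(*v);print(P,np.degrees(a))
im=cv2.imread("pics/top0.png")[150:300,220:380];im=cv2.resize(im,None,fx=5,fy=5,interpolation=cv2.INTER_CUBIC)
im2=cv2.imread("pics/side0.png")
t=np.radians(np.arange(0,360,2))
ring=lambda R,z:np.c_[v[0]+R*np.cos(t),v[1]+R*np.sin(t),0*t+z]
ta=a[0]-np.radians(24);tab=np.array([[v[0]+.165*np.cos(ta),v[1]+.165*np.sin(ta),.13]])
def draw(im,c,o,s):
    for Q,col in((P,(0,0,255)),(ring(.138,.13),(0,255,255)),(ring(.109,.14),(255,255,255)),(tab,(255,0,255))):
        for q in proj(c,Q): cv2.circle(im,tuple(int(z) for z in (q-o+.5)*s),2,col,-1)
draw(im,"top",np.array([220,150]),5);cv2.imwrite("pics/ov.png",cv2.resize(im,(640,600)))
s=cv2.resize(im2[170:310,190:350],None,fx=4,fy=4);draw(s,"side",np.array([190,170]),4);cv2.imwrite("pics/ovs.png",s)
E
```

```text
top [([268.2, 252.8], 107), ([280.3, 266.3], 109), ([332.3, 269.7], 110), ([296.7, 274.3], 111), ([315.1, 275.5], 108)]
side [([221.7, 196.2], 109), ([214.2, 210.0], 119), ([214.9, 225.5], 134), ([224.6, 240.0], 144), ([242.5, 250.7], 154)]
('top',) [ 0.59692473 -0.05901085 -0.17063028] 0.5043340672898515 [-0.6 -0.3 -0.3 -0.  -0.1  0.2  0.3  0.1  0.6  0. ]
('side',) [ 0.59397009 -0.06005815 -0.16671485] 0.12578131905708068 [ 0.1 -0.1 -0.1 -0.2 -0.2  0.  -0.1  0.3  0.2  0. ]Traceback (most recent call last):
  File "<stdin>", line 20, in <module>
  File "<stdin>", line 20, in <genexpr>
    return func(*args, **kwargs)
    result = trf(vector_fun.fun, vector_fun.jac, x0, f0, J0, lb, ub, ftol, xtol,
                 gtol, max_nfev, x_scale, loss_function, tr_solver,
                 tr_options.copy(), verbose, callback=callback_wrapped)
    return trf_no_bounds(
        fun, jac, x0, f0, J0, ftol, xtol, gtol, max_nfev, x_scale,
        loss_function, tr_solver, tr_options, verbose, callback=callback)
    J = jac(x)
    self._update_jac()
    ~~~~~~~~~~~~~~~~^^
    self.J = self.jac_wrap
[... 468 characters left out ...]
                     ^^^^^^^^^^^^^^^^^^^^^^
                             mf)
                             ^^^
    df = [f_eval - f0 for f_eval in f_evals]
                                    ^^^^^^^
    f = np.atleast_1d(self.fun(x, *self.args, **self.kwargs))
                      ~~~~~~~~^^^^^^^^^^^^^^^^^^^^^^^^^^^^^^
    return np.atleast_1d(self.fun(x))
                         ~~~~~~~~^^^
    return self.f(x, *self.args, **self.kwargs)
           ~~~~~~^^^^^^^^^^^^^^^^^^^^^^^^^^^^^^
  File "<stdin>", line 15, in f
  File "h.py", line 5, in proj
    p=r.camera_params(c);T=np.linalg.inv(p["pose"]);q=np.atleast_2d(P)@T[:3,:3].T+T[:3,3]
ValueError: time passes only in moves, steps and waits
```

```bash
sed -i 's/^def proj/import functools\n@functools.cache\ndef cp(c): return r.camera_params(c)\ndef proj/; s/p=r.camera_params(c)/p=cp(c)/' h.py
cat >> h.py <<'E'
V=[.5955,-.0595,-.169]
def tool(P):
    o=r.get_obs();return np.round((np.asarray(P)-o["eef_pos"])@o["ee_rot"]/.6,4)
E
python3 - <<'E'
from h import *
v=V;P,a=snaps(*v);print(np.round(P,4).tolist(),np.degrees(a))
t=np.radians(np.arange(0,360,2));ta=a[0]-np.radians(24)
ring=lambda R,z:np.c_[v[0]+R*np.cos(t),v[1]+R*np.sin(t),0*t+z]
tab=np.array([[v[0]+.165*np.cos(ta),v[1]+.165*np.sin(ta),.13]])
out=[]
for c,x,y in(("top",220,160),("side",190,170)):
    s=cv2.resize(cv2.imread(f"pics/{c}0.png")[y:y+140,x:x+160],None,fx=2.5,fy=2.5,interpolation=cv2.INTER_CUBIC)
    for Q,col in((P,(0,0,255)),(ring(.138,.13),(0,255,255)),(ring(.109,.14),(255,255,255)),(tab,(255,0,255))):
        for q in proj(c,Q): cv2.circle(s,tuple(int(z) for z in (q-[x,y]+.5)*2.5),1,col,-1)
    out.append(s)
cv2.imwrite("pics/ov.png",np.hstack(out))
Q=P.copy();Q[:,2]=.2;print("above snaps, tool units",tool(Q).tolist())
E
```

```text
[[0.5218, 0.0408, 0.149], [0.4896, 0.0059, 0.149], [0.4728, -0.0386, 0.149], [0.4739, -0.0861, 0.149], [0.4927, -0.1297, 0.149]] [126.31701326 148.31701326 170.31701326 192.31701326 214.31701326]
above snaps, tool units [[-0.7856, -0.7457, 0.0375], [-0.7567, -0.8195, 0.0375], [-0.7576, -0.8987, 0.0375], [-0.788, -0.9718, 0.0375], [-0.8436, -1.0281, 0.0375]]
```

View pics/ov.png

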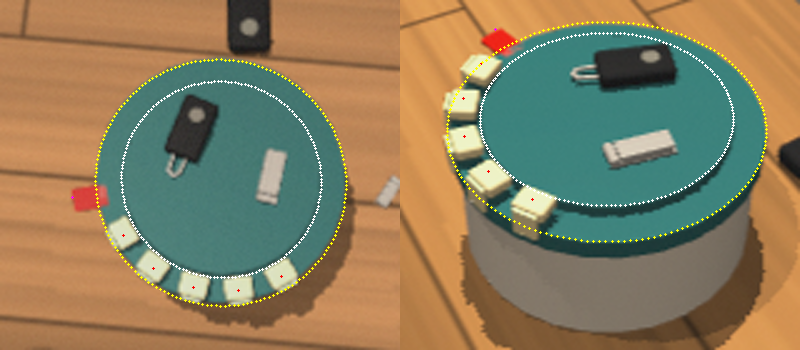

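The overlay fits both views: the rim, panel and all five snap centres line up (snap 1 at crop pixel (124,235), next to the tab at (90,197)). The lid clip and fob lie well inside the panel, away from the row. Now I close the fingers and move above snap 1.

apply_moves(deltas=[{"jaw": 1, "tx": -0.07, "ty": -0.065, "tz": 0, "turn": -0.1}, {"jaw": 1, "tx": -0.14, "ty": -0.13, "tz": 0, "turn": -0.25}, {"jaw": 1, "tx": -0.21, "ty": -0.2, "tz": 0, "turn": -0.25}, {"jaw": 1, "tx": -0.28, "ty": -0.265, "tz": 0, "turn": -0.25}, {"jaw": 1, "tx": -0.35, "ty": -0.33, "tz": 0, "turn": -0.25}, {"jaw": 1, "tx": -0.42, "ty": -0.4, "tz": 0, "turn": -0.25}, {"jaw": 1, "tx": -0.49, "ty": -0.465, "tz": 0, "turn": -0.25}, {"jaw": 1, "tx": -0.56, "ty": -0.53, "tz": 0, "turn": -0.25}, {"jaw": 1, "tx": -0.63, "ty": -0.6, "tz": 0, "turn": -0.25}, {"jaw": 1, "tx": -0.71, "ty": -0.67, "tz": 0, "turn": -0.25}, {"jaw": 1, "tx": -0.7856, "ty": -0.7457, "tz": 0.02, "turn": -0.25}, {"jaw": 1, "tx": -0.7856, "ty": -0.7457, "tz": 0.0375, "turn": -0.25}])

```text
t: 2.4
eef_pos: [0.5233, 0.0353, 0.2002]
ee_rot: [[-0.983, 0.184, 0.002], [0.184, 0.983, -0.002], [-0.002, -0.002, -1.0]]
wrist_force: [-0.6, 0.3, -0.1]
gripper_width: 0.008
gripper_force: 0.0
```

apply_moves(deltas=[{"jaw": 1}, {"jaw": 1}, {"jaw": 1}, {"jaw": 1}])

```text
validation failed for argument at $.de...
```

Run:
```python
from h import *
o=r.get_obs();print(o["t"],o["eef_pos"],o["ee_rot"],o["gripper_width"],o["wrist_force"])
P=snaps(*V)[0];Q=P.copy();Q[:,2]=.158;print(tool(Q).tolist());Q[:,2]=.1425;print(tool(Q)[0])
```

```text
2.4 [0.52330931 0.0352779  0.20017747] [[-0.98298091  0.1836988   0.00180922]
 [ 0.18369538  0.98298137 -0.00190334]
 [-0.00212807 -0.0015386  -0.99999655]] 0.008072933214048911 [-0.56309261  0.34310875 -0.11674198]
[[0.0044, 0.0087, 0.0703], [0.0465, -0.0584, 0.0703], [0.0603, -0.1363, 0.0704], [0.044, -0.2138, 0.0705], [-0.0002, -0.2795, 0.0707]]
[0.0044 0.0087 0.0961]
```

apply_moves(deltas=[{"jaw": 1, "tx": 0, "ty": 0, "tz": 0, "turn": 0}, {"jaw": 1, "tx": 0, "ty": 0, "tz": 0.035, "turn": 0}, {"jaw": 1, "tx": 0, "ty": 0, "tz": 0.07, "turn": 0}, {"jaw": 1, "tx": 0, "ty": 0, "tz": 0.07, "turn": 0}, {"jaw": 1, "tx": 0, "ty": 0, "tz": 0.07, "turn": 0}])

```text
t: 3.02
eef_pos: [0.5222, 0.0421, 0.159]
ee_rot: [[-0.985, 0.173, 0.001], [0.173, 0.985, 0.001], [-0.001, 0.001, -1.0]]
wrist_force: [-0.6, -0.2, 0.4]
gripper_width: 0.006
gripper_force: 0.0
```

Run:
```python
from h import *
o=r.get_obs();print(o["t"],o["eef_pos"],o["ee_rot"],o["gripper_width"],o["wrist_force"])
P=snaps(*V)[0];print(tool(P).tolist())
```

```text
3.025 [0.52223639 0.04208137 0.15896314] [[-9.85000285e-01  1.72547328e-01  1.36303525e-03]
 [ 1.72548399e-01  9.85000784e-01  7.10740920e-04]
 [-1.21995434e-03  9.35269560e-04 -9.99998818e-01]] 0.005500969189528599 [-0.61358212 -0.23662371  0.35777727]
[[0.0004, -0.0022, 0.0166], [0.0433, -0.0688, 0.0165], [0.058, -0.1466, 0.0164], [0.0426, -0.2243, 0.0163], [-0.0008, -0.2905, 0.0163]]
```

apply_moves(deltas=[{"jaw": 1, "tx": 0, "ty": 0, "tz": 0.012, "turn": 0}, {"jaw": 1, "tx": 0, "ty": 0, "tz": 0.018, "turn": 0}, {"jaw": 1, "tx": 0, "ty": 0, "tz": 0.022, "turn": 0}, {"jaw": 1, "tx": 0, "ty": 0, "tz": 0.026, "turn": 0}, {"jaw": 1, "tx": 0, "ty": 0, "tz": 0.026, "turn": 0}, {"jaw": 1, "tx": 0, "ty": 0, "tz": 0.026, "turn": 0}])

```text
t: 3.78
eef_pos: [0.5219, 0.0411, 0.1424]
ee_rot: [[-0.985, 0.174, 0.0], [0.174, 0.985, 0.0], [-0.0, 0.0, -1.0]]
wrist_force: [-0.2, 1.6, 2.1]
gripper_width: 0.005
gripper_force: 1.0
```

apply_moves(deltas=[{"jaw": 1, "tx": 0, "ty": 0, "tz": -0.015, "turn": 0}, {"jaw": 1, "tx": 0, "ty": 0, "tz": -0.026, "turn": 0}, {"jaw": 1, "tx": 0, "ty": 0, "tz": -0.026, "turn": 0}, {"jaw": 1, "tx": 0.021, "ty": -0.033, "tz": -0.026, "turn": 0}, {"jaw": 1, "tx": 0.043, "ty": -0.067, "tz": -0.026, "turn": 0}, {"jaw": 1, "tx": 0.043, "ty": -0.067, "tz": -0.026, "turn": 0}, {"jaw": 1, "tx": 0.043, "ty": -0.067, "tz": -0.014, "turn": 0}, {"jaw": 1, "tx": 0.043, "ty": -0.067, "tz": -0.008, "turn": 0}, {"jaw": 1, "tx": 0.043, "ty": -0.067, "tz": -0.004, "turn": 0}, {"jaw": 1, "tx": 0.043, "ty": -0.067, "tz": 0, "turn": 0}, {"jaw": 1, "tx": 0.043, "ty": -0.067, "tz": 0, "turn": 0}, {"jaw": 1, "tx": 0.043, "ty": -0.067, "tz": 0, "turn": 0}])

```text
t: 5.28
eef_pos: [0.4894, 0.006, 0.1424]
ee_rot: [[-0.985, 0.174, -0.0], [0.174, 0.985, 0.0], [0.0, 0.0, -1.0]]
wrist_force: [-1.3, 0.9, 3.5]
gripper_width: 0.006
gripper_force: 1.6
```

Run:
```python
from h import *
P=snaps(*V)[0];print(tool(P).tolist())
im=r.camera("side");cv2.imwrite("pics/s2.png",cv2.resize(im[110:270,170:350],None,fx=4,fy=3.7)[:,:,::-1])
```

```text
[[-0.0429, 0.0666, -0.011], [-0.0002, -0.0001, -0.011], [0.0144, -0.0779, -0.011], [-0.0012, -0.1556, -0.011], [-0.0447, -0.2217, -0.011]]
```

View pics/s2.png

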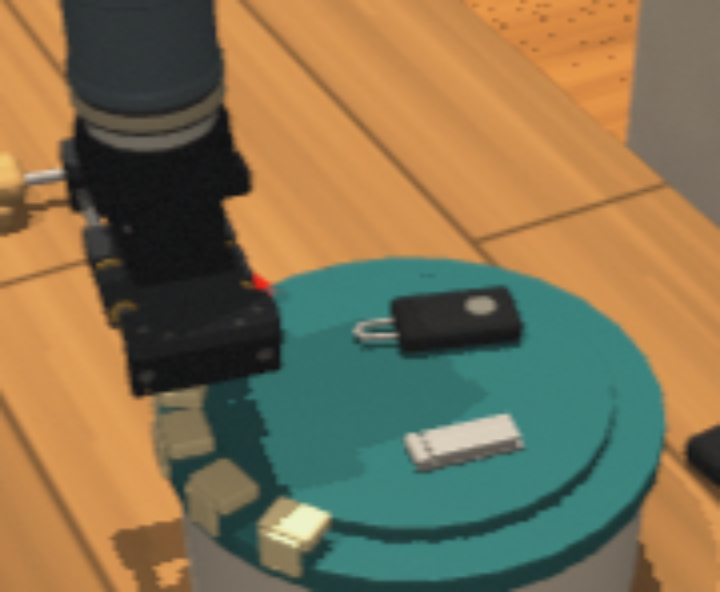

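The hand stands over snap 2 at about (180,390). The lid items haven't moved, and snaps 3 to 5 at (183,432), (221,488) and (294,535) are still up. On to snaps 3 and 4.

apply_moves(deltas=[{"jaw": 1, "tx": 0, "ty": 0, "tz": -0.015, "turn": 0}, {"jaw": 1, "tx": 0, "ty": 0, "tz": -0.026, "turn": 0}, {"jaw": 1, "tx": 0, "ty": 0, "tz": -0.026, "turn": 0}, {"jaw": 1, "tx": 0.007, "ty": -0.039, "tz": -0.026, "turn": 0}, {"jaw": 1, "tx": 0.0145, "ty": -0.078, "tz": -0.026, "turn": 0}, {"jaw": 1, "tx": 0.0145, "ty": -0.078, "tz": -0.026, "turn": 0}, {"jaw": 1, "tx": 0.0145, "ty": -0.078, "tz": -0.014, "turn": 0}, {"jaw": 1, "tx": 0.0145, "ty": -0.078, "tz": -0.008, "turn": 0}, {"jaw": 1, "tx": 0.0145, "ty": -0.078, "tz": -0.004, "turn": 0}, {"jaw": 1, "tx": 0.0145, "ty": -0.078, "tz": 0, "turn": 0}, {"jaw": 1, "tx": 0.0145, "ty": -0.078, "tz": 0, "turn": 0}, {"jaw": 1, "tx": 0.0145, "ty": -0.078, "tz": 0, "turn": 0}])

```text
t: 6.82
eef_pos: [0.4729, -0.0386, 0.1424]
ee_rot: [[-0.985, 0.174, 0.001], [0.174, 0.985, 0.0], [-0.0, 0.0, -1.0]]
wrist_force: [0.8, 1.6, 2.5]
gripper_width: 0.007
gripper_force: 0.9
```

apply_moves(deltas=[{"jaw": 1, "tx": 0, "ty": 0, "tz": -0.015, "turn": 0}, {"jaw": 1, "tx": 0, "ty": 0, "tz": -0.026, "turn": 0}, {"jaw": 1, "tx": 0, "ty": 0, "tz": -0.026, "turn": 0}, {"jaw": 1, "tx": -0.008, "ty": -0.039, "tz": -0.026, "turn": 0}, {"jaw": 1, "tx": -0.0155, "ty": -0.078, "tz": -0.026, "turn": 0}, {"jaw": 1, "tx": -0.0155, "ty": -0.078, "tz": -0.026, "turn": 0}, {"jaw": 1, "tx": -0.0155, "ty": -0.078, "tz": -0.014, "turn": 0}, {"jaw": 1, "tx": -0.0155, "ty": -0.078, "tz": -0.008, "turn": 0}, {"jaw": 1, "tx": -0.0155, "ty": -0.078, "tz": -0.004, "turn": 0}, {"jaw": 1, "tx": -0.0155, "ty": -0.078, "tz": 0, "turn": 0}, {"jaw": 1, "tx": -0.0155, "ty": -0.078, "tz": 0, "turn": 0}, {"jaw": 1, "tx": -0.0155, "ty": -0.078, "tz": 0, "turn": 0}])

```text
t: 8.32
eef_pos: [0.4738, -0.0861, 0.1424]
ee_rot: [[-0.985, 0.174, 0.0], [0.174, 0.985, 0.0], [-0.0, 0.0, -1.0]]
wrist_force: [0.1, 2.4, 2.7]
gripper_width: 0.003
gripper_force: 1.3
```

Run:
```python
from h import *
P=snaps(*V)[0];print(tool(P).tolist())
im=r.camera("side");cv2.imwrite("pics/s4.png",cv2.resize(im[110:270,170:350],None,fx=4,fy=3.7)[:,:,::-1])
```

```text
[[-0.042, 0.2222, -0.0109], [0.0008, 0.1555, -0.0109], [0.0154, 0.0777, -0.0109], [-0.0002, 0.0001, -0.011], [-0.0437, -0.0661, -0.011]]
```

View pics/s4.png

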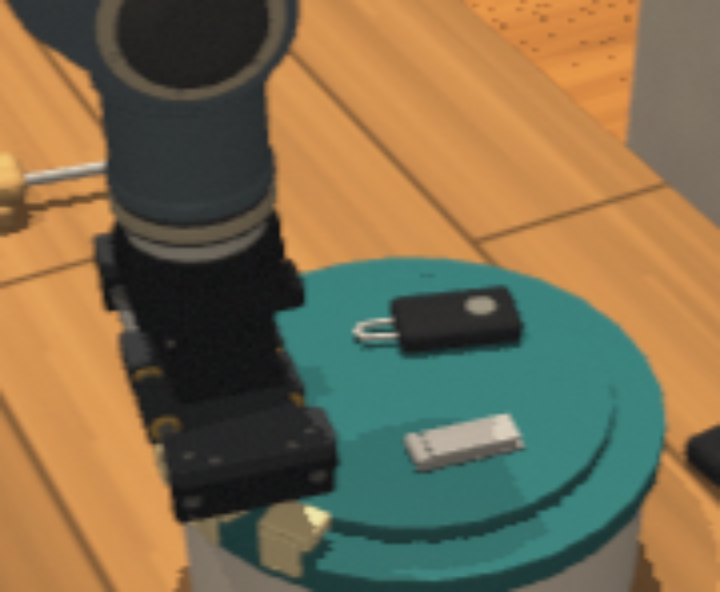

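The hand is over snap 4, around (225,520). Snap 5 at (294,535) is still up, and the clip and fob haven't moved. Snap 5 is next.

apply_moves(deltas=[{"jaw": 1, "tx": 0, "ty": 0, "tz": -0.015, "turn": 0}, {"jaw": 1, "tx": 0, "ty": 0, "tz": -0.026, "turn": 0}, {"jaw": 1, "tx": 0, "ty": 0, "tz": -0.026, "turn": 0}, {"jaw": 1, "tx": -0.022, "ty": -0.033, "tz": -0.026, "turn": 0}, {"jaw": 1, "tx": -0.0435, "ty": -0.066, "tz": -0.026, "turn": 0}, {"jaw": 1, "tx": -0.0435, "ty": -0.066, "tz": -0.026, "turn": 0}, {"jaw": 1, "tx": -0.0435, "ty": -0.066, "tz": -0.014, "turn": 0}, {"jaw": 1, "tx": -0.0435, "ty": -0.066, "tz": -0.008, "turn": 0}, {"jaw": 1, "tx": -0.0435, "ty": -0.066, "tz": -0.004, "turn": 0}, {"jaw": 1, "tx": -0.0435, "ty": -0.066, "tz": 0, "turn": 0}, {"jaw": 1, "tx": -0.0435, "ty": -0.066, "tz": 0, "turn": 0}, {"jaw": 1, "tx": -0.0435, "ty": -0.066, "tz": 0, "turn": 0}])

```text
t: 9.88
eef_pos: [0.4923, -0.1293, 0.1424]
ee_rot: [[-0.985, 0.174, -0.0], [0.174, 0.985, 0.001], [0.001, 0.001, -1.0]]
wrist_force: [-0.8, 2.4, 4.5]
gripper_width: 0.006
gripper_force: 2.1
```

apply_moves(deltas=[{"jaw": 1, "tx": 0, "ty": 0, "tz": -0.03, "turn": 0}, {"jaw": 1, "tx": 0, "ty": 0, "tz": -0.08, "turn": 0}, {"jaw": 1, "tx": 0, "ty": 0, "tz": -0.16, "turn": 0}, {"jaw": 1, "tx": 0, "ty": -0.08, "tz": -0.24, "turn": 0}, {"jaw": 1, "tx": 0, "ty": -0.16, "tz": -0.3, "turn": 0}, {"jaw": 1, "tx": 0, "ty": -0.24, "tz": -0.3, "turn": 0}, {"jaw": 1, "tx": 0, "ty": -0.32, "tz": -0.3, "turn": 0}, {"jaw": 1, "tx": 0, "ty": -0.4, "tz": -0.3, "turn": 0}, {"jaw": 1, "tx": 0, "ty": -0.4, "tz": -0.3, "turn": 0}, {"jaw": 1, "tx": 0, "ty": -0.4, "tz": -0.3, "turn": 0}, {"jaw": 1, "tx": 0, "ty": -0.4, "tz": -0.3, "turn": 0}])

```text
t: 11.25
eef_pos: [0.4512, -0.365, 0.322]
ee_rot: [[-0.985, 0.172, -0.0], [0.172, 0.985, 0.001], [0.0, 0.001, -1.0]]
wrist_force: [-0.1, -0.7, -0.2]
gripper_width: 0.009
gripper_force: 0.0
```

Run:
```python
from h import *
im=r.camera("side");a=cv2.resize(im[170:290,190:350],(400,300));b=cv2.resize(r.camera("top")[160:280,220:380],(400,300))
cv2.imwrite("pics/end.png",np.hstack([a,b])[:,:,::-1])
```

```text
(no output)
```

View pics/end.png

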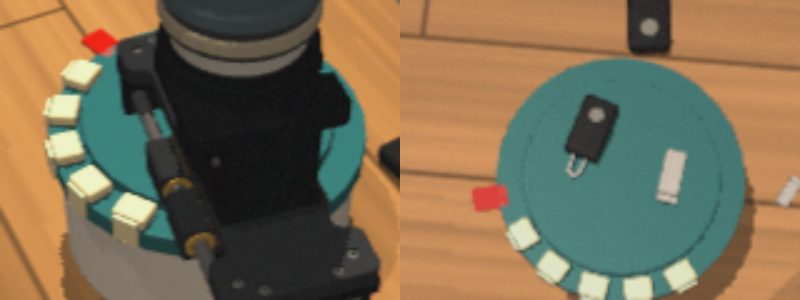

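The hand is clear and touches nothing. In the side view all five snaps, from (80,75) to (133,212), sit low and level. In the top view the lid, clip, fob and tab are where they were. Handing in.

```bash
python3 -c "
from station import r
print(r.job_done())"
```

```text
the job is handed in; nothing more can be done
None
```

I pressed the five snaps in order from the tab, each to about 142.4 mm by the tool reading, with at most about 5 N measured at the end of each press; the hand is clear, the box and the items on its lid look unmoved, and the job is handed in (no verdict was returned).

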